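# Hold a laser printer's roller release out behind its rear door

### The job

The laser printer is standing with its back to you: swing its rear door wide open by the grey handle, then pull the green roller-release slide out until the whole white band on its stem shows, but none of the red beyond it. It springs back, so keep hold of it there with the gripper while I clear the paper path: finish still holding it, with the door left wide open and the other things on the bench left where they are.

Things in the scene. Friction and masses are not known exactly. Their poses are not given: they have to be found in the camera images.
- printer_rear (a point): point at the foot of the rear face of the cream desktop laser printer, which is fixed to the bench (does not move), 340 deep (its x) x 380 wide (its y) x 235 high; this point lies on the bench, in the middle of the width, in the plane of the rear face, with the printer's axes: x into the printer, so the rear face looks along -x (towards the robot), z up. The door covers the rear face from y -120 to +130, z 45 to 225. Nothing on top rises above 250
- rear_door (a joint): angle of the rear door in rad: 0 closed (it may start slightly ajar), grows as it swings out towards the robot, stop at 1.6; square to the printer is 1.57 and wide open means more than 1.25. The hinge is upright, on the door's edge at the printer's +y side, so it turns clockwise seen from above. No latch or spring; slight friction (about 1 N at the handle), it stays where it is left. The door is a dished cover, 250 wide, 180 high, 60 thick, all of it in front of the rear face
- door_hinge (a point): point on the door's upright hinge axis, in the plane of the printer's rear face, at the height of door_handle (190 above the bench)
- door_handle (a point): grasp point on the grey D-shaped door handle: an upright round bar 12 thick from z 115 to 210 above the bench, joined to the door at both ends, standing 38 (to its middle) out from the door's outer face, 222 from the hinge along the door and, at joint 0, 98 in front of the rear face. This point is on the bar 20 below its top (z 190). The point's axes turn with the door; at joint 0 they are the printer's
- roller_release (a joint): how far the roller-release slide is pulled out, in m: 0 home, it slides straight out along the printer's -x, end stop 0.065. A spring pulls it home: about 3 N at 0, 9 N at 0.0415, 145 N/m. The stem is a flat dark-grey strip 20 wide, 6 thick, its top at z 178, coming out of a light-grey bezel (6 thick, z 166 to 184) on the inner panel; its white band (10 long) is fully out of the bezel at 0.035 and the red part begins to show at 0.048, so 0.0415 is the middle of the mark
- release_grip (a point): centre of the green upright tab on the outer end of the release's stem, to be gripped: 14 thick (x) x 40 wide (y) x 44 high, axes parallel to the printer's. Behind the door, at home its centre is 45 in front of the rear face, at printer y -20, z 194 above the bench (its top at 216), with 38 clear between it and the rear face above the stem
- multimeter: red handheld multimeter lying face up, 150 x 75 x 41 high (mm); origin at its underside on the bench; to be left alone
- pliers: pliers with red handles lying flat, about 160 long, 15 high (mm); origin at its underside on the bench; to be left alone
- screwdriver: screwdriver with orange handle lying flat, 200 long, 26 high (mm); origin at its underside on the bench; to be left alone
- tape_dispenser: heavy grey tape dispenser, 155 x 62 x 100 high (mm); origin at its underside on the bench; to be left alone
- cleaner_bottle: light-blue bottle with white cap, 60 across, 130 high (mm); origin at its underside on the bench; to be left alone
- laptop_board: blue laptop circuit board lying flat, 150 x 220 x 12 high (mm); origin at its underside on the bench; to be left alone
- screw_dish: round steel dish, 110 across, 32 high (mm); origin at its underside on the bench; to be left alone
- toner_cartridge: black toner cartridge with blue grip, 105 x 300 x 80 high (mm); origin at its underside on the bench; to be left alone

How it is judged:
By the outcome, as a careful person would: the job done as asked, in the order asked, and still so for the second after the job is handed in, while the arm keeps its last pose, push and grip.
It also fails if it takes over 58 s, if anything falls off the work surface, if the arm or the gripper's body presses on something with over 40 N, if the wrist force passes 120 N, or if a joint passes its speed limit or range.

### The arm

A 6-joint arm with a two-finger parallel gripper is mounted at the origin on the work surface. World frame = base frame: x ahead of the robot, y to its left, z up, the work surface at z = 0. Lengths are in m, angles in rad, forces in N, time in s.
With the tool pointing down it reaches from about 0.35 to 0.775 m from the base axis. Payload 5.5 kg.
Tool frame: the origin (TCP) lies at the very end of the fingers, on their centre line; the grasp point (between the pads) lies behind it (env.hold_point_z is the z of the grasp point in the tool frame, in m); z points along the fingers, y is the line along which they close (so a half turn about z gives the same grasp; the last joint's range is limited). The gripper opens to 85 mm and grips with 20 to 120 N. Pads are 22 mm wide; open, the fingers measure 114 mm over their backs; the gripper's body (76 mm by 85 mm) begins 54 mm behind the grasp point. The pads swing forward as they close: fully open they stand 13 mm farther back than shut.
Start: joints at [1.108, 0.313, 0.046, 1.304, 0, 1.431], TCP at [0.182, 0.545, 0.231] pointing down, gripper open.
Joint ranges: [-2.76, 2.76], [-0.86, 1.69], [-1.03, 1.26], [-2.2, 2.34], [-1.47, 1.5], [-3.14, 3.14]. Speed limits (rad/s): [2.57, 2.57, 3.14, 3.14, 3.14, 3.14].

### API

Orientations are given as a unit quaternion [w, x, y, z].
In Python, from workcell import env gives the robot as it stands.
- The arm moves only by the tool arm_command, never from a script. Its argument "rows" is a list of rows, each an object with "delta_pos": the shift along the tool's x, y, z scaled (see below), a list of three; "rot": the turn, a rotation vector about the tool's x, y, z scaled (see below), a list of three; "fingers": the closure, from 0 (fully open) to 1 (shut). A call has 1 to 20 rows; each row shifts and turns the commanded pose from where the row before left it, along the tool's axes as they then stand; what a row does not reach is not made up. The controller multiplies each number of a shift by 0.02 m and each number of a turn by 360 degrees. A row lasts 1/10 s, in which the tool goes at most 50 mm and 8.59 degrees, less where a joint would pass 70% of its speed; a pose out of reach is approached as far as the arm can. A call with a number of a shift or a turn outside -1 to 1 is refused whole. A call with a gripper value outside its range is refused whole. The fingers move at their own pace and stop on an object; "squeeze" is the grip in N (left out, the last holds). Time passes only in rows, so rows that do not move let the fingers close. It gives the time, the measured TCP pose, the force and the opening at its end, in the units of the state.
- env.get_state(): the state, without advancing time (a new reading comes with each control period).
- env.read_camera(name): name is "side" or "top"; returns (picture, depth): 420x560x3 uint8, blue, green, red; 420x560 float32, m along the optical axis (not along the pixel's ray), 0 where there is no reading.
- env.get_calibration(name): a dict with "mtx" (3x3 intrinsics, pixels), "R" (3x3) and "t" (3): a world point X has camera coordinates R X + t. Camera axes: x right, y down, z forward; pixel columns grow to the right and rows downward; lengths in m; the calibration is good to about 2 mm. A picture is of the moment at which its call begins. get_calibration takes no time and is no camera call.
- env.hand_in(): hands the job in, once; it reports no verdict.
The state is a dict: "clock": time; "joint_pos": joint angles; "qvel": joint speeds; "tau": joint torques, N m; "tcp_pos": TCP position; "orientation": TCP orientation; "wrist_force": force on the tool from outside, world axes, zero at the start; "ft_torque": the same for the moment, N m; "finger_gap": finger opening in m.
Only numpy, scipy, OpenCV 4.12 (cv2) and the standard library are available. Lean on these libraries where they do the work, as an engineer would, in place of code of your own. Each camera call takes 0.05 s, during which the arm holds its last target. There are 200 camera calls.

## Working session

There is one attempt and no reset: what is moved stays moved. The work goes in short steps, Python scripts to look and compute and a tool call to move; the robot and the scene stay as the last step left them, time stands still between calls to the robot, and variables do not carry over. Pictures are saved under pics/ and viewed, on a budget of 10 in all, crops included, one or two more only if the job needs it, and the job is handed in when it is done.

Besides the shell and the picture viewer there is one more tool, called after ">>>" in YAML: its name, and indented under it one key for each argument. arm_command: Moves the arm, as the interface text tells. Shifts and turns lie within -1 to 1; 1 stands for 0.02 m of shift or 360 degrees of turn. Its arguments: {"type":"object","properties":{"rows":{"type":"array","items":{"type":"object","properties":{"delta_pos":{"type":"array","items":{"type":"number","minimum":-1,"maximum":1}},"rot":{"type":"array","items":{"type":"number","minimum":-1,"maximum":1}},"fingers":{"type":"number"}}}},"squeeze":{"type":"number"}},"required":["rows"]}

```bash
mkdir -p pics; ls; python3 - <<'E'
from workcell import env
import cv2,numpy as np
print(env.get_state(), env.hold_point_z)
for n in("side","top"):
    im,d=env.read_camera(n); cv2.imwrite(f"pics/{n}0.png",im); np.savez(f"{n}0.npz",im=im,d=d)
    print(n,env.get_calibration(n))
E
```

```text
pics
{'clock': 0.0, 'joint_pos': array([ 1.10840923e+00,  3.14023209e-01,  4.49638992e-02,  1.30359211e+00,
       -4.63606209e-06,  1.43123613e+00]), 'qvel': array([ 1.96037334e-03, -1.59144215e-03, -8.44803726e-05,  1.29256169e-03,
       -6.72147316e-04, -7.24385439e-04]), 'tau': array([ 1.58084320e-03, -4.80624318e+01,  2.98530918e+01,  1.91488751e-02,
        2.43083036e-05,  1.61096096e-06]), 'tcp_pos': array([0.18217466, 0.54483496, 0.23038973]), 'orientation': array([-2.72757351e-04,  1.60713373e-01,  9.87000685e-01, -8.86538277e-04]), 'wrist_force': array([0.35099881, 0.4027248 , 0.88288998]), 'ft_torque': array([-0.01417645, -0.00962237,  0.02331419]), 'finger_gap': 0.0854816873016091} -0.0187
side {'mtx': array([[386.31262503,   0.        , 276.83757446],
       [  0.        , 386.31262503, 209.30574832],
       [  0.        ,   0.        ,   1.        ]]), 'R': array([[ 0.80104547, -0.59845271, -0.01343526],
       [-0.47486129, -0.62162942, -0.62296358],
       [ 0.36446249,  0.50540204, -0.78213545]]), 't': array([-0.44904644,  0.29366142,  1.26218572])}
top {'mtx': array([[429.79806142,   0.        , 280.95765718],
       [  0.        , 429.79806142, 201.7766298 ],
       [  0.        ,   0.        ,   1.        ]]), 'R': array([[ 0.02735573, -0.99961133,  0.00537205],
       [-0.99028667, -0.02783265, -0.13622648],
       [ 0.13632305, -0.0015933 , -0.99066315]]), 't': array([-0.06559533,  0.52847701,  1.34382377])}
```

View pics/side0.png

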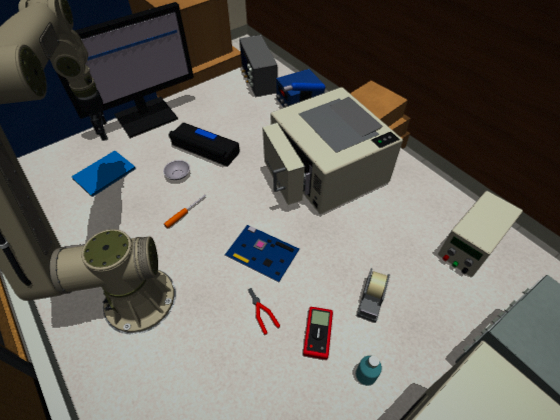

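View pics/top0.png

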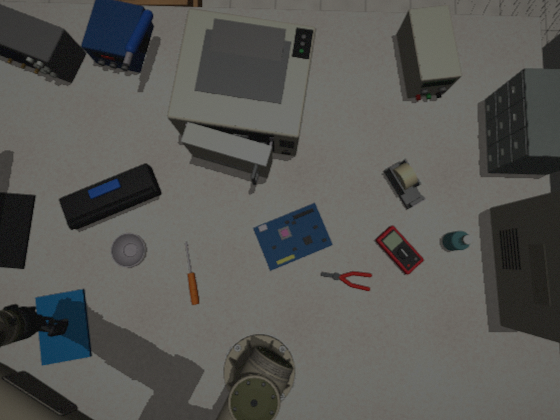

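```bash
cat > h.py <<'E'
import numpy as np,cv2
from workcell import env
def cloud(n,d):
    c=env.get_calibration(n);K=c["mtx"];v,u=np.mgrid[:420,:560]
    P=np.stack([(u-K[0,2])/K[0,0]*d,(v-K[1,2])/K[1,1]*d,d],-1)
    return (P-c["t"])@c["R"]
def rect(m):
    r=cv2.minAreaRect(np.argwhere(m)[:,::-1].astype(np.float32)); return r
E
python3 - <<'E'
from h import *
z=np.load("top0.npz");P=cloud("top",z["d"])
Z=P[...,2]
v,u=np.mgrid[:420,:560]
reg=(u>160)&(u<325)&(v<200)&(z["d"]>0)
for zl in [(.228,.243),(.215,.229)]:
    m=reg&(Z>zl[0])&(Z<zl[1])
    n,l,s,c=cv2.connectedComponentsWithStats(m.astype(np.uint8))
    for i in range(1,n):
        if s[i,4]>60:
            q=P[l==i]; r=cv2.minAreaRect(q[:,:2].astype(np.float32)); print(zl,s[i],np.median(q[:,2]),cv2.boxPoints(r).round(3).tolist(),r)
m=np.zeros_like(z["im"]);
h=np.clip((Z-.0)/.26*255,0,255).astype(np.uint8);h[z["d"]==0]=0
a=cv2.resize(z["im"][90:200,160:320],None,fx=5,fy=5,interpolation=cv2.INTER_CUBIC)
cv2.imwrite("pics/crop1.png",a)
for row in range(120,192,4): print(row,[int(x*1000) for x in Z[row,180:300:6]])
E
```

```text
(0.228, 0.243) [  167     8   148   130 13702] 0.2352701055762167 [[0.6840000152587891, -0.09399999678134918], [1.0240000486373901, -0.13699999451637268], [1.0720000267028809, 0.23899999260902405], [0.7319999933242798, 0.28299999237060547]] ((0.8778970837593079, 0.07272684574127197), (0.3795047700405121, 0.34280648827552795), 82.72901153564453)
(0.215, 0.229) [ 167  117  132   50 2121] 0.22440077431670744 [[0.5950000286102295, -0.0820000022649765], [0.6930000185966492, -0.09399999678134918], [0.7400000095367432, 0.27900001406669617], [0.640999972820282, 0.29100000858306885]] ((0.6673918962478638, 0.0985979363322258), (0.3759232759475708, 0.09958647191524506), 82.823486328125)
120 [224, 226, 232, 236, 230, 235, 238, 236, 235, 233, 232, 232, 237, 235, 235, 235, 229, 235, 232, 233]
124 [185, 222, 226, 216, 222, 227, 234, 232, 230, 231, 233, 232, 236, 234, 227, 233, 233, 232, 231, 236]
128 [139, 225, 223, 227, 227, 1403, 209, 215, 226, 227, 230, 230, 234, 233, 232, 232, 231, 231, 229, 233]
132 [93, 225, 223, 228, 225, 224, 224, 223, 183, 196, 203, 208, 222, 222, 229, 235, 232, 237, 233, 
[... 546 characters left out ...]
56, 185, 207, 222, 226, 222, 225, 222, 221, 155, -7, -2, 0, -1]
160 [-3, 1, -2, 0, 0, 76, 97, 126, 148, 176, 200, 227, 225, 223, 222, 113, 0, -3, -1, -2]
164 [0, -3, 0, 0, 0, -1, 1, 56, 86, 116, 143, 169, 189, 210, 225, 73, 2, -3, -2, 0]
168 [-3, 0, -4, 0, 0, 3, 1, 3, -2, 49, 84, 106, 133, 160, 187, 0, 0, 1, -3, 1]
172 [-3, 2, 1, 0, 0, -3, 0, -2, -8, -10, 0, -6, 214, 119, 126, -2, -4, 3, 1, 0]
176 [-1, -4, -3, 0, 0, -3, 0, -6, -2, 3, 4, -3, 211, 2, 55, -1, 3, -2, -1, 0]
180 [0, -2, 0, 0, -1, 0, 2, -1, -2, -3, 0, 0, 187, 2, 4, -3, 2, 4, -1, -1]
184 [-1, 4, -3, 0, 2, -3, 2, -3, 2, -3, -1, -6, -2, -2, 0, -3, 0, -3, 1, 0]
188 [-1, 1, 2, -2, -5, 0, -1, -2, -1, -4, 0, -1, 1, 1, 0, -4, 3, 2, 0, -3]
```

View pics/crop1.png

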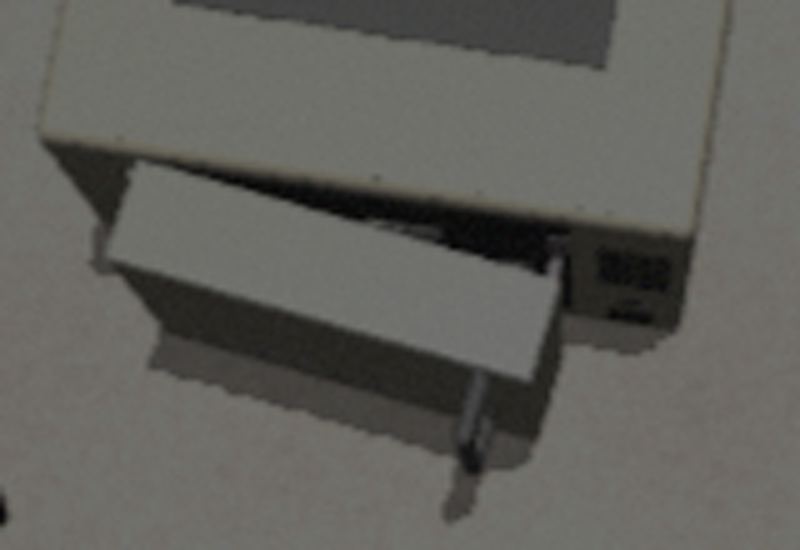

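```bash
cat >> h.py <<'E'
from scipy.spatial.transform import Rotation as Ro
C0=np.array([.708,.0945]); A=-0.127
X=np.array([np.cos(A),np.sin(A)]);Y=np.array([-np.sin(A),np.cos(A)])
def w(p): return C0+p[0]*X+p[1]*Y          # printer (m) -> world xy
def handle(q):
    c,s=np.cos(q),np.sin(q); return w((-.098*c-.222*s,.130+.098*s-.222*c))
def plan(xy,z,yaw,s=None):
    """to TCP xy,z with closing axis at angle yaw, tool down: total shift (units) in current tool axes, turn units"""
    s=s or env.get_state();o=s["orientation"];R=Ro.from_quat([*o[1:],o[0]])
    n=np.array([[-np.sin(yaw),np.cos(yaw),0],[np.cos(yaw),np.sin(yaw),0],[0,0,-1]])
    n[0]=np.cross(n[1],n[2]);T=Ro.from_matrix(n.T)
    d=R.inv().apply(np.r_[xy,z]-s["tcp_pos"])/.02
    r=(R.inv()*T).as_rotvec(degrees=True)/360
    return d.round(3),r.round(4)
E
python3 - <<'E'
from h import *
z=np.load("top0.npz");P=cloud("top",z["d"]);v,u=np.mgrid[:420,:560]
rel=P[...,:2]-C0; px=rel@X;py=rel@Y
m=(P[...,2]>.216)&(P[...,2]<.231)&(px<-.008)&(px>-.16)&(np.abs(py)<.15)&(v<172)
q=np.c_[px[m],py[m]].astype(np.float32);r=cv2.minAreaRect(q);print(len(q),r,cv2.boxPoints(r).round(3).tolist())
m=(P[...,2]>.19)&(P[...,2]<.215)&(u>248)&(u<262)&(v>166)&(v<186)
print(P[m].mean(0),m.sum())
for qq in(.1,.13,.16,.2): print(qq,handle(qq))
E
```

```text
1839 ((-0.05404245853424072, 0.01162809133529663), (0.2502313554286957, 0.08376461267471313), 82.3749008178711) [[-0.1120000034570694, -0.10700000077486038], [-0.028999999165534973, -0.11800000071525574], [0.004000000189989805, 0.12999999523162842], [-0.07900000363588333, 0.14100000262260437]]
[0.584537   0.03042787 0.21027155] 40
0.1 [0.57901743 0.02920366]
0.13 [0.57325627 0.03365386]
0.16 [0.56763119 0.03827487]
0.2 [0.56035149 0.04469469]
```

```bash
python3 - <<'E'
from h import *
print(plan((.574,.033),.31,1.319))
E
```

```text
(array([-26.696, -18.064,  -3.953]), array([-0.0003, -0.    , -0.0113]))
```

>>> arm_command:
  rows:
    - {"delta_pos":[0,0,-1],"fingers":0}
    - {"delta_pos":[-0.4,-0.3,-1]}
    - {"delta_pos":[-0.8,-0.6,-1]}
    - {"delta_pos":[-0.9,-0.6,-0.95]}
    - {"delta_pos":[-0.9,-0.6,0]}
    - {"delta_pos":[-0.9,-0.6,0]}
    - {"delta_pos":[-0.9,-0.6,0]}
    - {"delta_pos":[-0.9,-0.6,0]}
    - {"delta_pos":[-0.9,-0.6,0]}
    - {"delta_pos":[-0.9,-0.6,0]}
    - {"delta_pos":[-0.9,-0.6,0]}
    - {"delta_pos":[-0.9,-0.6,0]}
    - {"delta_pos":[-0.9,-0.6,0]}
    - {"delta_pos":[-0.9,-0.6,0]}
    - {"delta_pos":[-0.9,-0.6,0]}
    - {"delta_pos":[-0.9,-0.6,0]}
    - {"delta_pos":[-0.9,-0.6,0]}
    - {"delta_pos":[-0.9,-0.6,0]}
    - {"delta_pos":[-0.9,-0.6,0]}
    - {"delta_pos":[-0.9,-0.6,0]}

```text
schema error: expected keys delta_pos, rot, fingers
```

>>> arm_command:
  rows:
    - {"delta_pos":[-0.9,-0.6,0]}
    - {"delta_pos":[-0.9,-0.6,0]}
    - {"delta_pos":[-0.9,-0.6,0]}
    - {"delta_pos":[-0.9,-0.6,0]}
    - {"delta_pos":[-0.9,-0.6,0]}
    - {"delta_pos":[-0.9,-0.6,0]}
    - {"delta_pos":[-0.9,-0.6,0]}
    - {"delta_pos":[-0.9,-0.6,0]}
    - {"delta_pos":[-0.9,-0.6,0]}
    - {"delta_pos":[-0.6,-0.4,0]}
    - {"delta_pos":[-0.4,-0.3,0]}
    - {"delta_pos":[0,0,0],"rot":[0,0,-0.0113]}
    - {"delta_pos":[0,0,0]}

```text
schema error: expected keys delta_pos, rot, fingers
```

```bash
python3 - <<'E'
from h import *
s=env.get_state();print(s["clock"],s["tcp_pos"],s["joint_pos"].round(2))
im,d=env.read_camera("top");im2,_=env.read_camera("side")
a=cv2.resize(im[90:200,160:320],None,fx=3.5,fy=3.5);b=cv2.resize(im2[110:220,240:400],None,fx=2.5,fy=2.5)
b=cv2.resize(im2[100:210,225:385],None,fx=3.5,fy=3.5)
cv2.imwrite("pics/c2.png",cv2.convertScaleAbs(np.vstack([a,b])[:,:],alpha=1.5)[:, :]); print(a.shape)
print(plan((.574,.033),.171,1.319,s))
E
```

```text
0.1 [0.18223069 0.54489532 0.2304869 ] [1.11 0.31 0.05 1.3  0.   1.43]
(385, 560, 3)
(array([-26.697, -18.053,   2.997]), array([-0.0003, -0.    , -0.0113]))
```

View pics/c2.png

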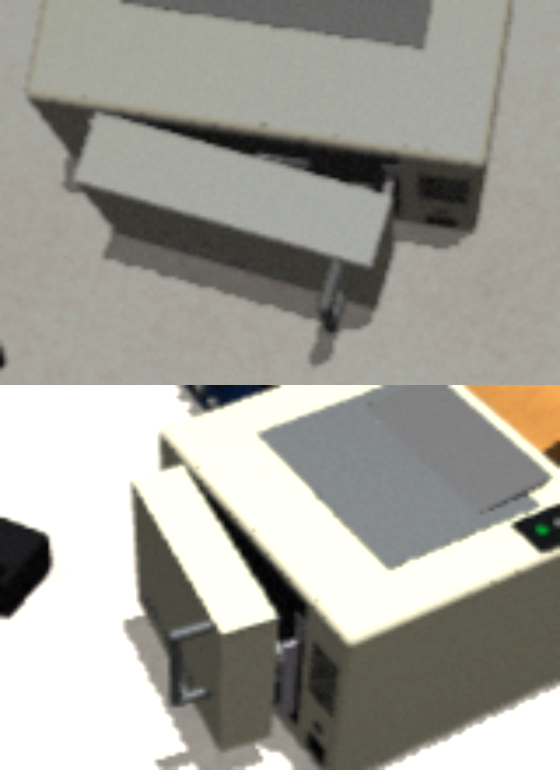

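The moves were refused (every row needs all keys). The picture shows the handle bar's top corner at about (274,171) in the side view and (254,175) in the top view.

>>> arm_command:
  rows:
    - {"delta_pos":[0,0,-1],"rot":[0,0,0],"fingers":0}
    - {"delta_pos":[-0.4,-0.3,-1],"rot":[0,0,0],"fingers":0}
    - {"delta_pos":[-0.8,-0.6,-1],"rot":[0,0,0],"fingers":0}
    - {"delta_pos":[-0.9,-0.6,-0.95],"rot":[0,0,0],"fingers":0}
    - {"delta_pos":[-0.9,-0.6,0],"rot":[0,0,0],"fingers":0}
    - {"delta_pos":[-0.9,-0.6,0],"rot":[0,0,0],"fingers":0}
    - {"delta_pos":[-0.9,-0.6,0],"rot":[0,0,0],"fingers":0}
    - {"delta_pos":[-0.9,-0.6,0],"rot":[0,0,0],"fingers":0}
    - {"delta_pos":[-0.9,-0.6,0],"rot":[0,0,0],"fingers":0}
    - {"delta_pos":[-0.9,-0.6,0],"rot":[0,0,0],"fingers":0}
    - {"delta_pos":[-0.9,-0.6,0],"rot":[0,0,0],"fingers":0}
    - {"delta_pos":[-0.9,-0.6,0],"rot":[0,0,0],"fingers":0}
    - {"delta_pos":[-0.9,-0.6,0],"rot":[0,0,0],"fingers":0}
    - {"delta_pos":[-0.9,-0.6,0],"rot":[0,0,0],"fingers":0}
    - {"delta_pos":[-0.9,-0.6,0],"rot":[0,0,0],"fingers":0}
    - {"delta_pos":[-0.9,-0.6,0],"rot":[0,0,0],"fingers":0}
    - {"delta_pos":[-0.9,-0.6,0],"rot":[0,0,0],"fingers":0}
    - {"delta_pos":[-0.9,-0.6,0],"rot":[0,0,0],"fingers":0}
    - {"delta_pos":[-0.9,-0.6,0],"rot":[0,0,0],"fingers":0}
    - {"delta_pos":[-0.9,-0.6,0],"rot":[0,0,0],"fingers":0}

```text
clock: 2.2
tcp_pos: [0.4253, 0.2293, 0.3102]
orientation: [-0.0, 0.161, 0.987, -0.0]
wrist_force: [0.6, 0.5, -0.3]
finger_gap: 0.0853
```

```bash
python3 - <<'E'
from h import *
print(plan((.574,.033),.31,1.319))
for q in (.1,.125,.15):
  for n in("top","side"):
    c=env.get_calibration(n);r=cv2.Rodrigues(c["R"])[0]
    h=handle(q);print(q,n,cv2.projectPoints(np.array([[*h,.21],[*h,.115]]),r,c["t"],c["mtx"],None)[0].round(1).tolist())
E
```

```text
(array([-1.0164e+01, -6.9500e+00,  8.0000e-03]), array([-0.    , -0.    , -0.0113]))
0.1 top [[[253.4, 175.5]], [[255.2, 181.6]]]
0.1 side [[[275.2, 171.3]], [[275.7, 189.7]]]
0.125 top [[[252.1, 177.1]], [[254.0, 183.1]]]
0.125 side [[[273.5, 171.3]], [[274.0, 189.7]]]
0.15 top [[[250.6, 178.7]], [[252.7, 184.6]]]
0.15 side [[[271.7, 171.3]], [[272.3, 189.6]]]
```

>>> arm_command:
  rows:
    - {"delta_pos":[-0.9,-0.6,0],"rot":[0,0,0],"fingers":0}
    - {"delta_pos":[-0.9,-0.6,0],"rot":[0,0,0],"fingers":0}
    - {"delta_pos":[-0.9,-0.6,0],"rot":[0,0,0],"fingers":0}
    - {"delta_pos":[-0.9,-0.6,0],"rot":[0,0,0],"fingers":0}
    - {"delta_pos":[-0.9,-0.6,0],"rot":[0,0,0],"fingers":0}
    - {"delta_pos":[-0.9,-0.6,0],"rot":[0,0,0],"fingers":0}
    - {"delta_pos":[-0.9,-0.6,0],"rot":[0,0,0],"fingers":0}
    - {"delta_pos":[-0.9,-0.6,0],"rot":[0,0,0],"fingers":0}
    - {"delta_pos":[-0.9,-0.6,0],"rot":[0,0,0],"fingers":0}
    - {"delta_pos":[-0.9,-0.6,0],"rot":[0,0,0],"fingers":0}
    - {"delta_pos":[-0.9,-0.6,0],"rot":[0,0,0],"fingers":0}
    - {"delta_pos":[-0.4,-0.4,0],"rot":[0,0,-0.0113],"fingers":0}
    - {"delta_pos":[0,0,0],"rot":[0,0,0],"fingers":0}
    - {"delta_pos":[0,0,0],"rot":[0,0,0],"fingers":0}

```text
clock: 3.6
tcp_pos: [0.5756, 0.0321, 0.31]
orientation: [-0.0, 0.127, 0.992, 0.0]
wrist_force: [-0.1, 0.3, 0.1]
finger_gap: 0.0854
```

```bash
python3 - <<'E'
from h import *
s=env.get_state();print(s["clock"],s["tcp_pos"],s["joint_pos"].round(2))
print(plan((.575,.032),.171,1.32,s))
im,_=env.read_camera("side");cv2.imwrite("pics/c3.png",cv2.resize(im[60:220,200:400],None,fx=4,fy=3.75))
E
```

```text
3.6 [0.57561631 0.03210699 0.30997327] [-0.08  0.31  0.23  1.49  0.    0.17]
(array([ 0.022, -0.015,  6.949]), array([ 0.    , -0.0001, -0.0005]))
```

View pics/c3.png

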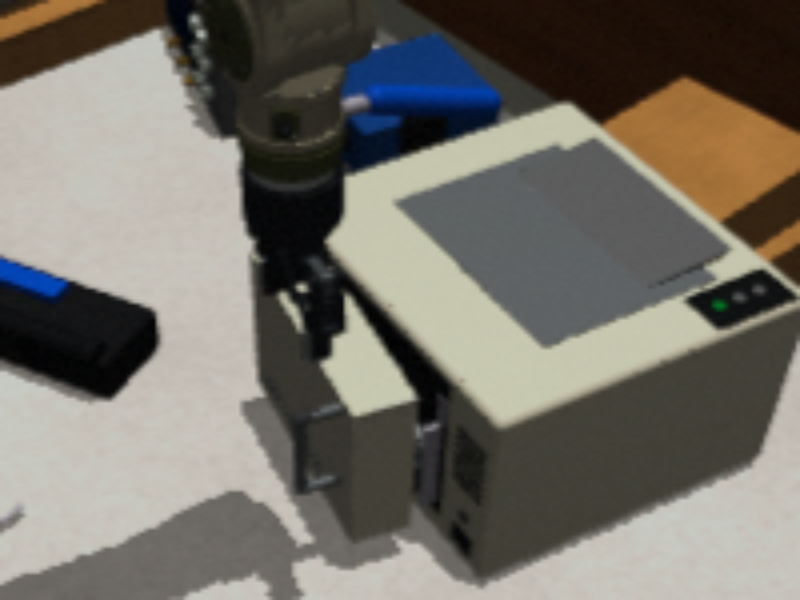

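The gripper hovers above the handle (bar at about (297,455) in this crop), with the fingertips at about (320,345), as expected. Lowering.

>>> arm_command:
  rows:
    - {"delta_pos":[0,0,1],"rot":[0,0,0],"fingers":0}
    - {"delta_pos":[0,0,1],"rot":[0,0,0],"fingers":0}
    - {"delta_pos":[0,0,1],"rot":[0,0,0],"fingers":0}
    - {"delta_pos":[0,0,0.8],"rot":[0,0,0],"fingers":0}
    - {"delta_pos":[0,0,0.8],"rot":[0,0,0],"fingers":0}
    - {"delta_pos":[0,0,0.8],"rot":[0,0,0],"fingers":0}
    - {"delta_pos":[0,0,0.8],"rot":[0,0,0],"fingers":0}
    - {"delta_pos":[0,0,0.75],"rot":[0,0,0],"fingers":0}
    - {"delta_pos":[0,0,0],"rot":[0,0,0],"fingers":0}

```text
clock: 4.55
tcp_pos: [0.574, 0.033, 0.1694]
orientation: [-0.002, 0.125, 0.992, 0.0]
wrist_force: [0.4, 1.1, -0.1]
finger_gap: 0.0852
```

>>> arm_command:
  rows:
    - {"delta_pos":[0,0,0],"rot":[0,0,0],"fingers":0.5}
    - {"delta_pos":[0,0,0],"rot":[0,0,0],"fingers":1}
    - {"delta_pos":[0,0,0],"rot":[0,0,0],"fingers":1}
    - {"delta_pos":[0,0,0],"rot":[0,0,0],"fingers":1}
    - {"delta_pos":[0,0,0],"rot":[0,0,0],"fingers":1}
    - {"delta_pos":[0,0,0],"rot":[0,0,0],"fingers":1}
    - {"delta_pos":[0,0,0],"rot":[0,0,0],"fingers":1}
    - {"delta_pos":[0,0,0],"rot":[0,0,0],"fingers":1}
  squeeze: 25

```text
clock: 5.35
tcp_pos: [0.5746, 0.03, 0.1719]
orientation: [-0.001, 0.126, 0.992, -0.002]
wrist_force: [-5.7, -7.1, 4.5]
finger_gap: 0.0115
```

```bash
python3 - <<'E'
from h import *
s=env.get_state();print(s["clock"],s["tcp_pos"],s["wrist_force"],s["finger_gap"])
# arc plan: tool-frame shift per row, turning with the door
q0=.12;dq=np.radians(4.5)
off=s["tcp_pos"][:2]-handle(q0);print(off)
for i in range(3):
    q=q0+i*dq; d=(handle(q+dq)-handle(q))/.02; yaw=A+np.pi/2-q
    y=np.array([np.cos(yaw),np.sin(yaw)]);x=np.array([-y[1],y[0]])
    print(d@x,d@y,dq/2/np.pi)
E
```

```text
5.35 [0.57463402 0.02996932 0.17189685] [-5.69556901 -7.1380692   4.46481864] 0.011450692317151515
[-0.00052777 -0.00218196]
0.8557908978714049 0.41866716462872133 0.0125
0.8557908978714027 0.41866716462871945 0.0125
0.855790897871409 0.41866716462871695 0.0125
```

Grip holds the bar (11.5 mm). Opening along the arc, 3° per row.

>>> arm_command:
  rows:
    - {"delta_pos":[0.285,0.14,0],"rot":[0,0,0.00417],"fingers":1}
    - {"delta_pos":[0.57,0.28,0],"rot":[0,0,0.00833],"fingers":1}
    - {"delta_pos":[0.57,0.28,0],"rot":[0,0,0.00833],"fingers":1}
    - {"delta_pos":[0.57,0.28,0],"rot":[0,0,0.00833],"fingers":1}
    - {"delta_pos":[0.57,0.28,0],"rot":[0,0,0.00833],"fingers":1}
    - {"delta_pos":[0.57,0.28,0],"rot":[0,0,0.00833],"fingers":1}
    - {"delta_pos":[0.57,0.28,0],"rot":[0,0,0.00833],"fingers":1}
    - {"delta_pos":[0.285,0.14,0],"rot":[0,0,0.00417],"fingers":1}
    - {"delta_pos":[0,0,0],"rot":[0,0,0],"fingers":1}

```text
clock: 6.25
tcp_pos: [0.5159, 0.0988, 0.1719]
orientation: [-0.001, 0.305, 0.952, -0.002]
wrist_force: [-8.2, -4.4, 7.9]
finger_gap: 0.0115
```

```bash
python3 - <<'E'
from h import *
s=env.get_state();print(s["clock"],s["tcp_pos"],s["wrist_force"],s["finger_gap"],handle(.12+np.radians(21)))
E
```

```text
6.25 [0.5158865  0.09883896 0.17185332] [-8.24021068 -4.43641891  7.93775516] 0.011476311396167853 [0.51652208 0.09836318]
```

>>> arm_command:
  rows:
    - {"delta_pos":[0.285,0.14,0],"rot":[0,0,0.00417],"fingers":1}
    - {"delta_pos":[0.57,0.28,0],"rot":[0,0,0.00833],"fingers":1}
    - {"delta_pos":[0.57,0.28,0],"rot":[0,0,0.00833],"fingers":1}
    - {"delta_pos":[0.57,0.28,0],"rot":[0,0,0.00833],"fingers":1}
    - {"delta_pos":[0.57,0.28,0],"rot":[0,0,0.00833],"fingers":1}
    - {"delta_pos":[0.57,0.28,0],"rot":[0,0,0.00833],"fingers":1}
    - {"delta_pos":[0.57,0.28,0],"rot":[0,0,0.00833],"fingers":1}
    - {"delta_pos":[0.57,0.28,0],"rot":[0,0,0.00833],"fingers":1}
    - {"delta_pos":[0.57,0.28,0],"rot":[0,0,0.00833],"fingers":1}
    - {"delta_pos":[0.57,0.28,0],"rot":[0,0,0.00833],"fingers":1}
    - {"delta_pos":[0.285,0.14,0],"rot":[0,0,0.00417],"fingers":1}
    - {"delta_pos":[0,0,0],"rot":[0,0,0],"fingers":1}

```text
clock: 7.45
tcp_pos: [0.4842, 0.2215, 0.1719]
orientation: [-0.001, 0.54, 0.842, -0.001]
wrist_force: [-8.2, 0.1, 8.0]
finger_gap: 0.0111
```

>>> arm_command:
  rows:
    - {"delta_pos":[0.285,0.14,0],"rot":[0,0,0.00417],"fingers":1}
    - {"delta_pos":[0.57,0.28,0],"rot":[0,0,0.00833],"fingers":1}
    - {"delta_pos":[0.57,0.28,0],"rot":[0,0,0.00833],"fingers":1}
    - {"delta_pos":[0.57,0.28,0],"rot":[0,0,0.00833],"fingers":1}
    - {"delta_pos":[0.57,0.28,0],"rot":[0,0,0.00833],"fingers":1}
    - {"delta_pos":[0.57,0.28,0],"rot":[0,0,0.00833],"fingers":1}
    - {"delta_pos":[0.57,0.28,0],"rot":[0,0,0.00833],"fingers":1}
    - {"delta_pos":[0.57,0.28,0],"rot":[0,0,0.00833],"fingers":1}
    - {"delta_pos":[0.285,0.14,0],"rot":[0,0,0.00417],"fingers":1}
    - {"delta_pos":[0,0,0],"rot":[0,0,0],"fingers":1}

```text
clock: 8.45
tcp_pos: [0.5068, 0.3208, 0.1719]
orientation: [-0.001, 0.703, 0.711, 0.0]
wrist_force: [-5.0, 2.9, 3.4]
finger_gap: 0.0112
```

```bash
python3 - <<'E'
from h import *
s=env.get_state();print(s["clock"],s["tcp_pos"],s["wrist_force"],s["finger_gap"],s["joint_pos"].round(2),handle(.12+np.radians(75)))
E
```

```text
8.45 [0.50676719 0.32084081 0.17189846] [-5.02062771  2.88085538  3.39905446] 0.011210536663815234 [0.43 0.38 0.   1.19 0.   1.99] [0.50103968 0.31815695]
```

>>> arm_command:
  rows:
    - {"delta_pos":[0,0,0],"rot":[0,0,0],"fingers":0.5}
    - {"delta_pos":[0,0,0],"rot":[0,0,0],"fingers":0}
    - {"delta_pos":[0,0,0],"rot":[0,0,0],"fingers":0}
    - {"delta_pos":[0,0,0],"rot":[0,0,0],"fingers":0}
    - {"delta_pos":[0,0,0],"rot":[0,0,0],"fingers":0}
    - {"delta_pos":[0,0,-0.5],"rot":[0,0,0],"fingers":0}
    - {"delta_pos":[0,0,-1],"rot":[0,0,0],"fingers":0}
    - {"delta_pos":[0,0,-1],"rot":[0,0,0],"fingers":0}
    - {"delta_pos":[0,0,-1],"rot":[0,0,0],"fingers":0}
    - {"delta_pos":[0,0,-1],"rot":[0,0,0],"fingers":0}
    - {"delta_pos":[0,0,-1],"rot":[0,0,0],"fingers":0}
    - {"delta_pos":[0,0,-1],"rot":[0,0,0],"fingers":0}
    - {"delta_pos":[0,0,-1],"rot":[0,0,0],"fingers":0}
    - {"delta_pos":[0,0,0],"rot":[0,0,0],"fingers":0}

```text
clock: 9.85
tcp_pos: [0.5089, 0.3199, 0.3251]
orientation: [0.001, 0.703, 0.711, 0.003]
wrist_force: [0.2, -0.5, 1.0]
finger_gap: 0.085
```

```bash
python3 - <<'E'
from h import *
im,d=env.read_camera("top");im2,d2=env.read_camera("side")
a=cv2.resize(im[80:210,150:310],None,fx=4,fy=4);b=cv2.resize(im2[90:210,220:380],None,fx=3.5,fy=3.5)
cv2.imwrite("pics/c4.png",a);cv2.imwrite("pics/s4.png",cv2.resize(im2[90:210,220:380],None,fx=4,fy=4))
s=env.get_state();print(s["clock"],s["tcp_pos"])
for n,i,dd in(("top",im,d),("side",im2,d2)):
    h=cv2.cvtColor(i,cv2.COLOR_BGR2HSV);m=cv2.inRange(h,(40,90,40),(85,255,255))
    P=cloud(n,dd);k,l,st,c=cv2.connectedComponentsWithStats(m)
    for j in range(1,k):
        if st[j,4]>8: q=P[l==j];print(n,st[j],c[j].round(1),np.median(q,0).round(3),"printer:",((np.median(q,0)[:2]-C0)@X).round(3),((np.median(q,0)[:2]-C0)@Y).round(3))
    cc=env.get_calibration(n)
    pts=np.array([[*w((-.045+dx,-.02+dy)),.216] for dx in(-.007,.007) for dy in(-.02,.02)])
    print("expected top corners",cv2.projectPoints(pts,cv2.Rodrigues(cc["R"])[0],cc["t"],cc["mtx"],None)[0].reshape(-1,2).round(1).tolist())
E
```

```text
9.95 [0.50807906 0.31948713 0.32175749]
top [299  49   5   4  16] [301.   50.5] [ 0.943 -0.096  0.238] printer: 0.258 -0.159
top [426  93   5   5  18] [428.3  95.3] [ 0.904 -0.534  0.029] printer: 0.274 -0.598
top [230 143  15   7  78] [237.2 145.8] [0.663 0.079 0.214] printer: -0.043 -0.021
expected top corners [[242.9, 149.7], [228.9, 147.6], [243.7, 144.9], [229.8, 142.8]]
side [378 140   4   3  10] [379.5 141. ] [ 0.944 -0.1    0.239] printer: 0.259 -0.163
side [283 149   9  16  62] [287.3 154.8] [0.661 0.069 0.214] printer: -0.043 -0.031
side [452 261   7   6  24] [455.2 263.2] [ 0.903 -0.539  0.032] printer: 0.274 -0.604
expected top corners [[286.2, 155.9], [280.6, 149.2], [289.6, 154.5], [284.0, 147.8]]
```

View pics/c4.png

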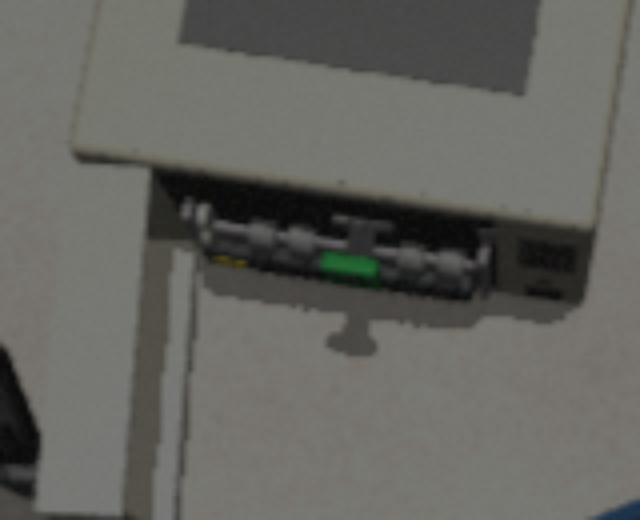

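Door wide open; the green tab sits at about (237,146) in the top view, within 2 mm of where expected.

```bash
python3 - <<'E'
from h import *
print(w((-.044,-.02)),plan(w((-.044,-.02)),.31,A))
E
```

```text
[0.66182118 0.08023406] (array([-12.041,   7.563,   0.59 ]), array([ 0.0002, -0.0001,  0.0218]))
```

>>> arm_command:
  rows:
    - {"delta_pos":[-0.4,0.25,0],"rot":[0,0,0],"fingers":0.57}
    - {"delta_pos":[-0.9,0.56,0],"rot":[0,0,0],"fingers":0.57}
    - {"delta_pos":[-0.9,0.56,0],"rot":[0,0,0],"fingers":0.57}
    - {"delta_pos":[-0.9,0.56,0],"rot":[0,0,0],"fingers":0.57}
    - {"delta_pos":[-0.9,0.56,0],"rot":[0,0,0],"fingers":0.57}
    - {"delta_pos":[-0.9,0.56,0],"rot":[0,0,0],"fingers":0.57}
    - {"delta_pos":[-0.9,0.56,0],"rot":[0,0,0],"fingers":0.57}
    - {"delta_pos":[-0.9,0.56,0],"rot":[0,0,0],"fingers":0.57}
    - {"delta_pos":[-0.9,0.56,0],"rot":[0,0,0],"fingers":0.57}
    - {"delta_pos":[-0.9,0.56,0],"rot":[0,0,0],"fingers":0.57}
    - {"delta_pos":[-0.9,0.56,0],"rot":[0,0,0],"fingers":0.57}
    - {"delta_pos":[-0.9,0.56,0.3],"rot":[0,0,0],"fingers":0.57}
    - {"delta_pos":[-0.9,0.56,0.3],"rot":[0,0,0],"fingers":0.57}
    - {"delta_pos":[-0.84,0.6,0],"rot":[0,0,0],"fingers":0.57}
    - {"delta_pos":[0,0,0],"rot":[0,0,0.011],"fingers":0.57}
    - {"delta_pos":[0,0,0],"rot":[0,0,0.0108],"fingers":0.57}
    - {"delta_pos":[0,0,0],"rot":[0,0,0],"fingers":0.57}
    - {"delta_pos":[0,0,0],"rot":[0,0,0],"fingers":0.57}

```text
clock: 11.75
tcp_pos: [0.6618, 0.0797, 0.3086]
orientation: [-0.0, 0.75, 0.661, -0.0]
wrist_force: [-0.8, 0.5, -0.6]
finger_gap: 0.0367
```

```bash
python3 - <<'E'
from h import *
s=env.get_state();print(s["clock"],s["tcp_pos"],s["finger_gap"],s["joint_pos"].round(2));print(plan(w((-.044,-.02)),.186,A))
E
```

```text
11.75 [0.66179489 0.07974225 0.30863642] 0.03671470094932318 [-0.    0.51  0.53  1.59  0.    1.7 ]
(array([2.500e-02, 3.000e-03, 6.132e+00]), array([-0.0001,  0.    ,  0.0003]))
```

>>> arm_command:
  rows:
    - {"delta_pos":[0,0,1],"rot":[0,0,0],"fingers":0.57}
    - {"delta_pos":[0,0,1],"rot":[0,0,0],"fingers":0.57}
    - {"delta_pos":[0,0,1],"rot":[0,0,0],"fingers":0.57}
    - {"delta_pos":[0,0,0.8],"rot":[0,0,0],"fingers":0.57}
    - {"delta_pos":[0,0,0.5],"rot":[0,0,0],"fingers":0.57}
    - {"delta_pos":[0,0,0.4],"rot":[0,0,0],"fingers":0.57}
    - {"delta_pos":[0,0,0],"rot":[0,0,0],"fingers":0.57}

```text
clock: 12.45
tcp_pos: [0.6612, 0.0802, 0.2144]
orientation: [-0.001, 0.75, 0.661, -0.001]
wrist_force: [0.2, -0.2, -0.2]
finger_gap: 0.0367
```

```bash
python3 - <<'E'
from h import *
im,d=env.read_camera("top");im2,d2=env.read_camera("side")
a=cv2.resize(im[110:185,180:290],None,fx=7,fy=4*7/4);b=cv2.resize(im2[95:205,220:380],None,fx=5,fy=5)
cv2.imwrite("pics/c5.png",cv2.convertScaleAbs(b,alpha=1.3))
s=env.get_state();print(s["clock"],s["tcp_pos"],s["wrist_force"])
E
```

```text
12.55 [0.66193969 0.08022617 0.21590362] [ 0.32337671 -0.17278133 -0.15248302]
```

View pics/c5.png

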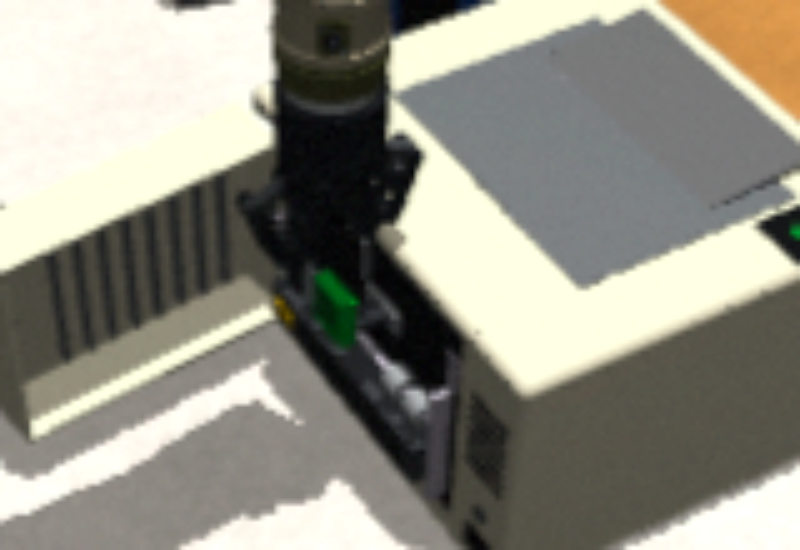

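Fingers straddle the green tab (at about (335,310) in the crop) with clearance. The finger knuckle on the printer side, at about (400,180), needs a check against the printer's top before lowering more.

```bash
python3 - <<'E'
from h import *
im,d=env.read_camera("side");P=cloud("side",d);s=env.get_state()
v,u=np.mgrid[:420,:560]
m=(u>270)&(u<310)&(v>115)&(v<165)&(im.max(2)<75)&(d>0)&(P[...,2]>.2)
px=(P[...,:2]-C0)@X;py=(P[...,:2]-C0)@Y
m&=(np.abs(py+.02)<.06)
r=px+.044;z=P[...,2]-s["tcp_pos"][2]
print(s["tcp_pos"])
for a in np.arange(-.07,.075,.01):
    k=m&(r>=a)&(r<a+.01)
    if k.sum(): print(a.round(3),k.sum(),np.sort(z[k])[:8].round(3),z[k].max().round(3))
E
```

```text
[0.66217393 0.08023597 0.21623362]
-0.07 8 [0.078 0.079 0.086 0.09  0.094 0.101 0.107 0.107] 0.107
-0.06 33 [0.054 0.058 0.06  0.065 0.066 0.07  0.071 0.073] 0.108
-0.05 34 [0.044 0.051 0.052 0.053 0.054 0.054 0.055 0.059] 0.117
-0.04 133 [0.015 0.017 0.018 0.019 0.02  0.023 0.025 0.026] 0.177
-0.03 157 [0.002 0.01  0.013 0.013 0.014 0.014 0.017 0.018] 0.182
-0.02 84 [0.007 0.026 0.039 0.054 0.067 0.07  0.071 0.077] 0.182
-0.01 94 [-0.015 -0.015 -0.013 -0.013 -0.01  -0.01  -0.01  -0.009] 0.18
0.0 59 [-0.013 -0.013 -0.013 -0.007 -0.004 -0.002 -0.001  0.001] 0.178
0.01 78 [0.004 0.005 0.006 0.007 0.008 0.009 0.013 0.014] 0.175
0.02 56 [0.007 0.011 0.012 0.016 0.016 0.02  0.02  0.025] 0.168
0.03 22 [0.012 0.023 0.032 0.046 0.048 0.049 0.055 0.055] 0.153
0.04 149 [-0.016 -0.016 -0.014 -0.014 -0.013 -0.013 -0.013 -0.012] 0.109
0.05 37 [0.057 0.059 0.062 0.067 0.07  0.072 0.076 0.077] 0.107
0.06 6 [0.09  0.094 0.098 0.1   0.103 0.104] 0.104
0.07 1 [0.018] 0.018
```

>>> arm_command:
  rows:
    - {"delta_pos":[0,-0.2,0],"rot":[0,0,0],"fingers":0.61}
    - {"delta_pos":[0,0,0],"rot":[0,0,0],"fingers":0.61}
    - {"delta_pos":[0,0,0.4],"rot":[0,0,0],"fingers":0.61}
    - {"delta_pos":[0,0,0.4],"rot":[0,0,0],"fingers":0.61}
    - {"delta_pos":[0,0,0.3],"rot":[0,0,0],"fingers":0.61}
    - {"delta_pos":[0,0,0.2],"rot":[0,0,0],"fingers":0.61}
    - {"delta_pos":[0,0,0],"rot":[0,0,0],"fingers":0.61}
    - {"delta_pos":[0,0,0],"rot":[0,0,0],"fingers":0.61}

```text
clock: 13.4
tcp_pos: [0.6577, 0.0807, 0.1892]
orientation: [-0.0, 0.75, 0.661, -0.0]
wrist_force: [-0.2, -0.1, 0.7]
finger_gap: 0.0334
```

No contact. Closing.

>>> arm_command:
  rows:
    - {"delta_pos":[0,0,0],"rot":[0,0,0],"fingers":0.75}
    - {"delta_pos":[0,0,0],"rot":[0,0,0],"fingers":1}
    - {"delta_pos":[0,0,0],"rot":[0,0,0],"fingers":1}
    - {"delta_pos":[0,0,0],"rot":[0,0,0],"fingers":1}
    - {"delta_pos":[0,0,0],"rot":[0,0,0],"fingers":1}
    - {"delta_pos":[0,0,0],"rot":[0,0,0],"fingers":1}
  squeeze: 60

```text
clock: 14.0
tcp_pos: [0.6584, 0.0807, 0.1901]
orientation: [0.001, 0.75, 0.661, 0.001]
wrist_force: [4.5, -1.4, 3.2]
finger_gap: 0.0131
```

```bash
python3 - <<'E'
from h import *
s=env.get_state();r=s["tcp_pos"][:2]-C0;print(s["clock"],s["tcp_pos"],s["wrist_force"],s["finger_gap"],"printer",r@X,r@Y)
E
```

```text
14.0 [0.65835178 0.08065843 0.19005947] [ 4.46408183 -1.41786546  3.1866483 ] 0.013058340655004526 printer -0.04749520821327955 -0.020018477479048325
```

>>> arm_command:
  rows:
    - {"delta_pos":[0,-0.1,0],"rot":[0,0,0],"fingers":1}
    - {"delta_pos":[0,-0.2,0],"rot":[0,0,0],"fingers":1}
    - {"delta_pos":[0,-0.3,0],"rot":[0,0,0],"fingers":1}
    - {"delta_pos":[0,-0.3,0],"rot":[0,0,0],"fingers":1}
    - {"delta_pos":[0,-0.3,0],"rot":[0,0,0],"fingers":1}
    - {"delta_pos":[0,-0.3,0],"rot":[0,0,0],"fingers":1}
    - {"delta_pos":[0,-0.2,0],"rot":[0,0,0],"fingers":1}
    - {"delta_pos":[0,-0.2,0],"rot":[0,0,0],"fingers":1}
    - {"delta_pos":[0,0,0],"rot":[0,0,0],"fingers":1}
    - {"delta_pos":[0,0,0],"rot":[0,0,0],"fingers":1}

```text
clock: 15.0
tcp_pos: [0.6215, 0.0854, 0.19]
orientation: [0.001, 0.75, 0.661, 0.001]
wrist_force: [8.5, -0.1, 2.7]
finger_gap: 0.0128
```

```bash
python3 - <<'E'
from h import *
im,d=env.read_camera("top");im2,d2=env.read_camera("side")
s=env.get_state();r=s["tcp_pos"][:2]-C0;print(s["clock"],s["tcp_pos"],s["wrist_force"],s["finger_gap"],"printer",r@X,r@Y)
a=cv2.resize(im[110:190,190:290],None,fx=5,fy=5);b=cv2.resize(im2[130:180,260:320],None,fx=8.3333,fy=8.3333)
cv2.imwrite("pics/c6.png",cv2.resize(cv2.convertScaleAbs(b,alpha=1.5),(720,600)));cv2.imwrite("pics/t6.png",cv2.convertScaleAbs(a,alpha=1.8))
# stem: expected bezel front / band ends along stem top edges, side view
c=env.get_calibration("side")
for y in(-.03,-.02):
  print(y,[(t,cv2.projectPoints(np.array([[*w((-t,y)),.178]]),cv2.Rodrigues(c["R"])[0],c["t"],c["mtx"],None)[0].ravel().round(1).tolist()) for t in(.006,.045,.0795)])
E
```

```text
15.1 [0.62154357 0.08538862 0.19002614] [ 8.74557451 -1.38538615  2.82228146] 0.012849498052415448 printer -0.08460609932985419 -0.0199884711763155
-0.03 [(0.006, [295.7, 157.4]), (0.045, [286.4, 161.2]), (0.0795, [278.1, 164.6])]
-0.02 [(0.006, [294.2, 155.8]), (0.045, [285.0, 159.5]), (0.0795, [276.8, 162.9])]
```

View pics/c6.png

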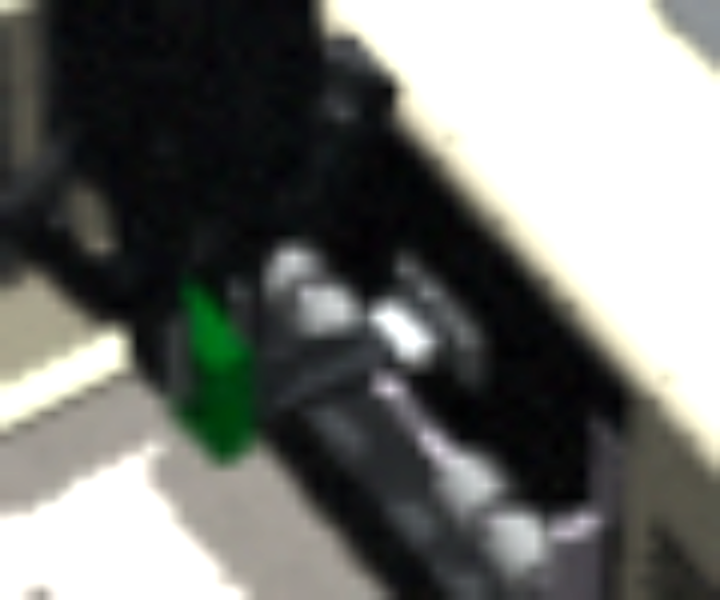

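View pics/t6.png

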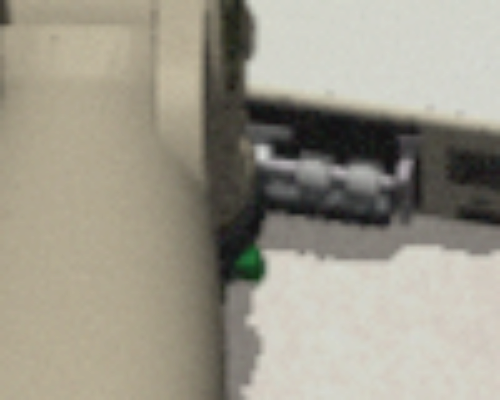

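The picture shows the slide out: green tab held at about (220,370), dark stem, white band whole at about (400,330), a dark gap, then the bezel at about (440,310); no red. Position gives 39.6 to 41.6 mm and force about 40; I'll pull 1 mm more to centre it.

>>> arm_command:
  rows:
    - {"delta_pos":[0,-0.05,0],"rot":[0,0,0],"fingers":1}
    - {"delta_pos":[0,0,0],"rot":[0,0,0],"fingers":1}
    - {"delta_pos":[0,0,0],"rot":[0,0,0],"fingers":1}
    - {"delta_pos":[0,0,0],"rot":[0,0,0],"fingers":1}
    - {"delta_pos":[0,0,0],"rot":[0,0,0],"fingers":1}

```text
clock: 15.6
tcp_pos: [0.6207, 0.0855, 0.19]
orientation: [0.001, 0.75, 0.661, 0.002]
wrist_force: [8.1, -0.9, 2.9]
finger_gap: 0.0129
```

```bash
python3 - <<'E'
from h import *
im2,d2=env.read_camera("side")
s=env.get_state();r=s["tcp_pos"][:2]-C0;print(s["clock"],s["tcp_pos"],s["wrist_force"],s["finger_gap"],"printer",r@X,np.abs(s["qvel"]).max())
c=im2[148:168,280:304].astype(int)
print("reddest",(c[...,2]-c[...,:2].max(2)).max())
g=c.min(2)
for i,row in enumerate(g[:14]): print(148+i,row.tolist())
P=cloud("side",d2)
ww=c.min(2)>100
k=np.argwhere(ww[5:12,8:18])+[153,288]
for v,u in k: p=P[v,u]; print(u,v,((p[:2]-C0)@X).round(3),((p[:2]-C0)@Y).round(3),p[2].round(3))
cv2.imwrite("pics/final.png",im2)
E
```

```text
15.65 [0.62067051 0.08550417 0.18999268] [ 8.8844319  -0.75471732  3.15684979] 0.013012599775197458 printer -0.08548676625551256 0.0011657888200292444
reddest 5
148 [7, 7, 7, 8, 6, 11, 6, 5, 5, 4, 6, 3, 5, 5, 3, 4, 5, 4, 4, 24, 56, 78, 125, 156]
149 [6, 7, 7, 7, 4, 11, 7, 4, 4, 3, 1, 8, 5, 3, 9, 4, 3, 7, 6, 6, 25, 56, 104, 137]
150 [8, 5, 21, 45, 58, 39, 16, 4, 7, 3, 4, 1, 5, 8, 7, 5, 6, 5, 5, 2, 5, 25, 59, 108]
151 [7, 7, 52, 115, 138, 101, 51, 15, 5, 5, 6, 5, 7, 39, 27, 9, 2, 3, 5, 6, 3, 8, 23, 63]
152 [12, 10, 70, 115, 118, 97, 61, 25, 2, 5, 9, 4, 8, 62, 56, 24, 8, 6, 9, 5, 3, 3, 10, 30]
153 [17, 15, 77, 96, 67, 68, 62, 56, 34, 3, 4, 6, 10, 30, 47, 57, 32, 10, 2, 2, 6, 2, 5, 7]
154 [34, 18, 57, 55, 54, 121, 118, 132, 104, 42, 9, 13, 20, 31, 36, 86, 68, 26, 10, 4, 3, 4, 2, 3]
155 [28, 17, 31, 43, 46, 96, 124, 138, 139, 84, 32, 78, 98, 75, 47, 38, 56, 51, 26, 5, 1, 5, 3, 3]
156 [27, 15, 24, 31, 54, 87, 113, 125, 130, 93, 68, 162, 198, 163, 95, 47, 53, 67, 51, 19, 7, 2, 8, 6]
157 [28, 17, 24, 27, 42, 68, 91, 77, 67, 49, 39, 114, 182, 200, 162, 90, 41, 51, 70, 49, 15, 6, 5, 4]
158 [20, 25, 27, 29, 29, 32, 24, 22, 20, 31, 38, 42, 153, 194, 193, 127, 43, 25, 66, 59, 23, 8, 6, 7]
159 [1, 23, 28, 30, 25, 19, 17, 24, 26, 35, 39, 39, 62, 158, 152, 78, 23, 26, 36, 37, 20, 7, 3, 5]
160 [2, 16, 20, 21, 22, 25, 25, 35, 39, 38, 34, 38, 27, 47, 64, 40, 10, 19, 34, 38, 16, 4, 6, 5]
161 [8, 19, 20, 20, 23, 33, 39, 37, 29, 24, 18, 75, 80, 42, 12, 3, 4, 6, 27, 28, 15, 4, 4, 6]
288 154 -0.002 0.032 0.143
288 155 -0.009 0.02 0.15
288 156 -0.009 0.02 0.145
291 156 -0.017 -0.016 0.179
292 156 -0.015 -0.02 0.181
293 156 -0.01 -0.019 0.178
291 157 -0.02 -0.02 0.178
292 157 -0.017 -0.023 0.179
293 157 -0.016 -0.027 0.182
294 157 -0.011 -0.027 0.18
292 158 -0.02 -0.028 0.18
293 158 -0.016 -0.027 0.178
294 158 -0.015 -0.033 0.181
295 158 -0.01 -0.032 0.179
293 159 -0.017 -0.03 0.175
294 159 -0.016 -0.035 0.179
```

View pics/final.png

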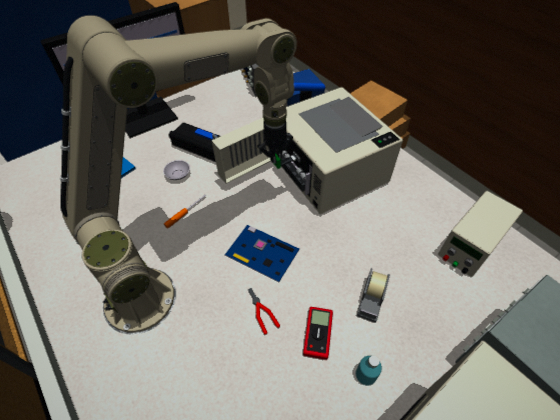

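```bash
python3 -c "
from workcell import env
print(env.hand_in()); print(env.get_state()['clock'])"
```

```text
the job is handed in; nothing more can be done
None
the job is handed in; nothing more can be done
```

The rear door is wide open and the gripper is holding the green release slide out at the mark. I handed in at about 15.7 s; no verdict is reported.

- **Door:** I swung it open by the grey handle to about 1.43 rad, judged from the handle's position, then let go. It stayed open.
- **Slide:** I gripped the tab at 60 N and pulled it out to about 40–42 mm, where 35–48 mm is the allowed range.
    - **Position:** the gripper position gives 40.5–42.5 mm, depending on whether home is taken from the spec or from the image.
    - **Force:** the spring pull of about 9 N fits about 40–41 mm.
    - **Image:** the band's position gives about 40 mm. The whole white band shows, with about 4 mm of dark stem between it and the bezel, and no red pixels.
- **Other checks:** in the final picture the bench objects that can be seen look unmoved. The arm now hides part of the blue board at the left. Forces stayed low, about 12 N at most in the readings taken.
- **Failed step:** my first two move calls were refused for missing row keys, so nothing moved. I re-sent them complete.

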